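# Add drained glass panels to the rack and close the stop

## Task

Add the two printed glass panels on the draining stand to the rack: they go upright, face to face with the tall panel that already stands against the rack's fixed end wall, the larger next to the tall one and then the smaller, all centred across the rack. Draw the sliding stop back to make room and, when they are in, push it up until the pack is snug against the wall with no gaps. Set the glass down gently, and leave the plain batt on the stand and the jar, the bottle and the grinding pad where they are.

Things in the scene. Friction and masses are not known exactly. Their poses are not given: they have to be found in the camera images.
- rack: Packing rack, fixed: wooden base 175 x 325 mm (x by y), cork floor 15 mm above the bench, upright end wall at its +y end. Two steel guide rods 10 mm thick (axes at x = +-75 mm, 32 mm above the bench) run along y, leaving 140 mm between them. Origin: bench level, midway between the rods, 120 mm from the wall's inner face; z up. On either side of the bench, turned about z up to 20 degrees.
- wall (a point): Centre of the foot of the end wall's inner face, at cork level: (0, 120, 15) mm in the rack's frame, same axes as the rack. The face is upright, looks to the rack's -y, is 150 mm wide and reaches 95 mm above the bench; the wall is 15 mm thick.
- stop (a joint): Sliding end stop of the rack: upright wooden face board (118 mm wide, 12 mm thick, top 93 mm above the bench) on a carriage riding the rods. Value: clear gap in m between its face and the wall's inner face, 0 = touching, 0.18 = drawn fully back (to the rack's -y). Moves with about 3 N plus the drag of panels it pushes, stays where left. Starts at a gap of 0.015 to 0.05, round the tall panel, too small for more.
- knob (a point): Centre of the top of the stop's knob, 97 mm above the bench, on the rack's centre line (x = 0), 62 mm behind the stop's face (to the rack's -y). Upright wooden cylinder 28 mm in diameter from 52 to 90 mm above the bench, on the carriage, whose top is 37 mm above the bench. 36 mm free between knob and the back of the face board.
- drainer: Draining stand, fixed: steel tray 285 x 150 mm (x by y), three bays 75 mm apart along x (panel feet at x = -40, 35, 110 mm). A panel's foot stops at a 10 mm rubber strip on its +x side; it leans 30 degrees from vertical, top towards -x, on two 7 mm wire tines at y = +-36 mm, 92 mm long; free between them. Origin: bench level, tray centre; z up. On either side, its x within 35 degrees of the bench's y.
- panel_tall: The tallest of three fused glass panels, opal white with a dark printed picture, alike but for size: 120 mm wide (its y), 150 mm high (its z), 12 mm thick (its x), 0.54 kg +-20 %. Origin: middle of its foot; z runs up the panel to its top edge. Stands already upright in the rack against the fixed wall, free-standing once the stop is drawn back.
- panel_middle: The middle-sized of three fused glass panels, opal white with a dark printed picture, alike but for size: 108 mm wide (its y), 132 mm high (its z), 12 mm thick (its x), 0.43 kg +-20 %. Origin: middle of its foot; z runs up the panel to its top edge. Starts leaning in any of the drainer's bays, up to 8 mm off the bay's middle. Either face may look to the wall.
- panel_short: The shortest of three fused glass panels, opal white with a dark printed picture, alike but for size: 96 mm wide (its y), 114 mm high (its z), 12 mm thick (its x), 0.33 kg +-20 %. Origin: middle of its foot; z runs up the panel to its top edge. Starts leaning in any of the drainer's bays, up to 8 mm off the bay's middle. Either face may look to the wall.
- batt: Bystander: plain buff kiln batt (ceramic slab without a picture), 110 mm wide (its y), 104 mm high (its z), 12 mm thick, leaning in the remaining bay of the drainer, where it stays. Origin: middle of its foot.
- frit_jar: Bystander: lidded glass jar, 60 mm in diameter, 105 mm high, standing between rack and drainer. Origin: centre of its underside.
- flask: Bystander: white plastic bottle, 62 mm in diameter, 170 mm high. Origin: centre of its underside.
- grinding_pad: Bystander: low grinding pad with a grip, 55 x 90 x 32 mm. Origin: centre of its underside.
Mind the look-alikes: they are no part of the job. What is shaped like the panel_short but pink or red is not meant. Leave any purple look-alike of the panel_middle alone.

How it is judged:
At the end, for the whole second after the job is handed in: From the fixed wall: tallest, middle, shortest panel, each upright (0.05 rad) on the cork floor, within 20 mm of the rack's centre line and 4 mm of its place in a gapless pack; stop gap under 40 mm (panels 3 x 12 mm); all released and at rest (value of joint stop below 0.04 m and y of panel_tall in the frame of rack between 0.11 and 0.117 m and x of panel_tall in the frame of rack between -0.02 and 0.02 m and z of panel_tall in the frame of rack between 0.012 and 0.018 m and angle between each of panel_tall, panel_middle, panel_short's own z axis and vertical below 0.05 rad and linear speed of each of panel_tall, panel_middle, panel_short below 0.01 m/s and contact force between each of panel_tall, panel_middle, panel_short and the fingers below 0.1 N and y of panel_middle in the frame of rack between 0.098 and 0.105 m and x of panel_middle in the frame of rack between -0.02 and 0.02 m and z of panel_middle in the frame of rack between 0.012 and 0.018 m and y of panel_short in the frame of rack between 0.086 and 0.093 m and x of panel_short in the frame of rack between -0.02 and 0.02 m and z of panel_short in the frame of rack between 0.012 and 0.018 m); the robot touches nothing.
It fails at once if a bystander (batt, jar, bottle or grinding pad) is shifted more than 15 mm or tipped (distance of any of frit_jar, flask, grinding_pad, batt from where it was at the start of the episode above 0.015 m or angle between any of frit_jar, flask, grinding_pad's own z axis and vertical above 0.3 rad).
It fails at once if a glass panel falls over or is laid flat (angle between any of panel_tall, panel_middle, panel_short's own z axis and vertical above 1.2 rad).
It fails at once if a glass panel is dropped (it moves at over 0.45 m/s with no finger on it) ((linear speed of panel_tall above 0.45 m/s and contact force between panel_tall and the fingers below 0.1 N) or (linear speed of panel_middle above 0.45 m/s and contact force between panel_middle and the fingers below 0.1 N) or (linear speed of panel_short above 0.45 m/s and contact force between panel_short and the fingers below 0.1 N)).
It fails at once if a glass panel is banged or pressed against the rack or its stop with more than 200 N (contact force between any of panel_tall, panel_middle, panel_short and rack above 200 N).
It also fails if it takes over 72 s, if anything falls off the work surface, if the arm or the gripper's body presses on something with over 40 N, if the wrist force passes 120 N, or if a joint passes its speed limit or range.

## Robot

A 6-joint arm with a two-finger parallel gripper is mounted at the origin on the work surface. World frame = base frame: x ahead of the robot, y to its left, z up, the work surface at z = 0. Lengths are in m, angles in rad, forces in N, time in s.
With the tool pointing down it reaches from about 0.3 to 0.775 m from the base axis. Payload 14.6 kg.
Tool frame: the origin (TCP) lies at the very end of the fingers, on their centre line; the grasp point (between the pads) lies 19 mm behind it; z points along the fingers, y is the line along which they close (so a half turn about z gives the same grasp; the last joint's range is limited). The gripper opens to 94 mm and grips with 3 to 60 N. Pads are 16 mm wide; open, the fingers measure 119 mm over their backs; the gripper's body (75 mm by 177 mm) begins 78 mm behind the grasp point.
Start: joints at [1.226, 0.3, 1.521, -0, 1.321, -0.067], TCP at [0.151, 0.529, 0.183] pointing down, gripper open.
Joint ranges: [-3.03, 3.03], [-0.79, 2.21], [0.23, 2.52], [-1.04, 4.18], [0, 3.07], [-2.55, 2.55]. Speed limits (rad/s): [2.22, 2.22, 2.57, 3.14, 3.14, 3.14].

## Interface

Orientations are given as [roll, pitch, yaw] about the fixed x, y, z axes, in that order (R = Rz(yaw) Ry(pitch) Rx(roll)).
In Python, from station import ctrl gives the robot as it stands.
- The arm moves only by the tool carry_out, never from a script. Its argument "motion" is text: rows parted by semicolons, each of 7 numbers parted by spaces: the shift along the world's x, y, z in m, then the turn, a rotation vector about the world's x, y, z in degrees, then the closure in counts, from 0 (fully open) to 255 (shut). In form: dx dy dz wx wy wz hand; .... A call has 1 to 20 rows; each row shifts and turns the commanded pose from where the row before left it; what a row does not reach is not made up. A row lasts 1/12 s, in which the tool goes at most 41.7 mm and 7.16 degrees, less where a joint would pass 70% of its speed; a pose out of reach is approached as far as the arm can. A call is refused whole if a number of a shift passes 0.0417 or a number of a turn 7.16, either way. A call with a gripper value outside its range is refused whole. The fingers move at their own pace and stop on an object; "grip_force" is the grip in N (left out, the last holds). Time passes only in rows, so rows that do not move let the fingers close. It gives the time, the measured TCP pose, the force, the opening and the grip force at its end, in the units of the state.
- ctrl.get_obs(): the state, without advancing time (a new reading comes with each control period).
- ctrl.camera(name): name is "scene" or "top" or "wrist"; returns a dict with "pixels" (480x640x3 uint8, red, green, blue), "range_z" (480x640 float32, m along the optical axis (not along the pixel's ray), 0 where there is no reading), "K" (3x3 intrinsics, pixels), "position" and "attitude" of the camera in the world. Camera axes: x right, y up, looking along -z (the intrinsics and any distortion apply to the point x, -y, -z); pixel columns grow to the right and rows downward; lengths in m; the calibration is good to about 2 mm. The wrist camera is an equidistant fisheye: a pixel r from the principal point sees the ray r / f radians off the axis. A picture is of the moment at which its call begins.
- ctrl.hand_in(): hands the job in; it is judged then, once.
The state is a dict: "time_s": time; "qpos": joint angles; "joint_vel": joint speeds; "tau": joint torques, N m; "ee_pos": TCP position; "eef_rot": TCP orientation; "force": force on the tool from outside, world axes, zero at the start; "moment": the same for the moment, N m; "grip_width": finger opening in m; "grip_force": force on a finger pad.
Only numpy, scipy, OpenCV 4.12 (cv2) and the standard library are available. Lean on these libraries where they do the work, as an engineer would, in place of code of your own. Each camera call takes 0.05 s, during which the arm holds its last target. There are 200 camera calls.

## Working session

There is one attempt and no reset: what is moved stays moved. The work goes in short steps, Python scripts to look and compute and a tool call to move; the robot and the scene stay as the last step left them, time stands still between calls to the robot, and variables do not carry over. Pictures are saved under pics/ and viewed, at most 10 in all, crops included, and the job is handed in when it is done.

Besides the shell and the picture viewer there is one more tool, called after "Request:" as name(argument=value, ...), one argument or row to a line, values as JSON. carry_out: Moves the arm, as the interface text tells. Its arguments: {"type":"object","properties":{"motion":{"type":"string"},"grip_force":{"type":"number"}},"required":["motion"]}

```bash
mkdir -p pics; ls; cat > h.py <<'E'
import numpy as np, cv2
from station import ctrl
from scipy.spatial.transform import Rotation as R
def cam(n):
    c=ctrl.camera(n); a=np.array(c['attitude'],float)
    c['R']=a if a.shape==(3,3) else (R.from_euler('xyz',a).as_matrix() if a.size==3 else R.from_quat(a).as_matrix())
    c['p']=np.array(c['position']); return c
def cloud(c):
    K=c['K'];z=c['range_z'];v,u=np.mgrid[:480,:640]
    P=np.dstack([(u-K[0,2])/K[0,0]*z,-(v-K[1,2])/K[1,1]*z,-z])
    W=P@c['R'].T+c['p']; W[z==0]=np.nan; return W
E
python3 - <<'E'
from h import *
print(ctrl.get_obs())
ims=[]
for n in('scene','top'):
    c=cam(n);print(n,c['K'].tolist(),c['position'],c['attitude'],(c['range_z']>0).mean())
    np.savez(f'{n}0.npz',W=cloud(c),px=c['pixels'],K=c['K'],R=c['R'],p=c['p'])
    cv2.imwrite(f'pics/{n}0.png',c['pixels'][:,:,::-1])
E
```

```text
pics
{'time_s': 0.0, 'qpos': array([ 1.22642805e+00,  3.00450494e-01,  1.52160173e+00, -7.04771339e-07,
        1.32071795e+00, -6.66124824e-02]), 'joint_vel': array([-4.10782346e-04,  4.57883503e-04,  8.30115748e-04,  8.31770917e-04,
       -2.43440802e-03, -9.79261267e-05]), 'tau': array([-3.27615311e-06, -5.31790030e+01, -3.52765703e+01,  7.08995503e-02,
        2.41306279e-02, -5.54486394e-05]), 'ee_pos': array([0.15071618, 0.52863196, 0.18248892]), 'eef_rot': array([-3.14041770e+00, -7.76986328e-05,  2.86383699e+00]), 'force': array([ 0.17679907,  0.12887462, -1.65601114]), 'moment': array([ 0.01575105, -0.01890937, -0.01166624]), 'grip_force': 0.0, 'grip_width': 0.09412425325721735}
scene [[567.4706445089196, 0.0, 323.1702227947034], [0.0, 567.4706445089196, 238.5781757506789], [0.0, 0.0, 1.0]] [ 1.28982509 -0.05704621  0.92554331] [ 0.74921195 -0.01768218  1.47730091] 0.9959895833333333
top [[531.0838887978589, 0.0, 315.75566197186146], [0.0, 531.0838887978589, 243.550404428154], [0.0, 0.0, 1.0]] [0.34168305 0.04243065 1.24309997] [ 0.15222875  0.00163778 -1.56358585] 0.9957877604166666
```

View pics/scene0.png

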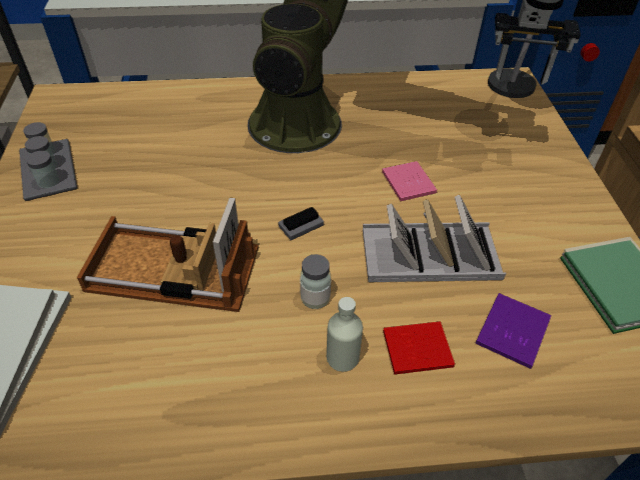

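View pics/top0.png

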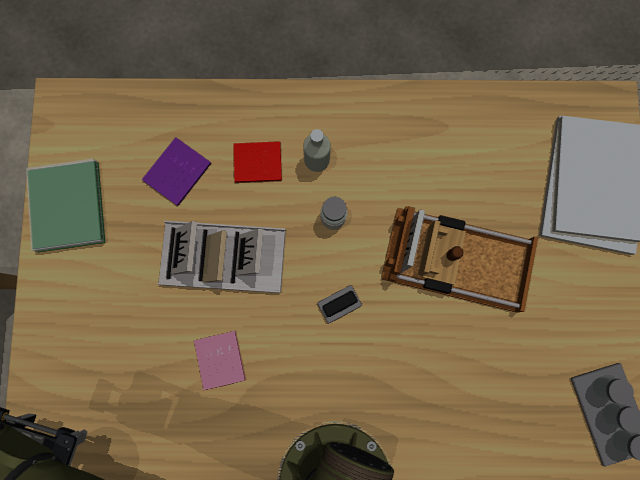

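```bash
python3 - <<'E'
from h import *
def rect(P):
    r=cv2.minAreaRect((P[:,:2]*1000).astype(np.float32)); return [np.round(x,1) for x in (r[0],r[1],r[2])]
for n in('top','scene'):
    d=np.load(n+'0.npz');W=d['W'];px=d['px'].astype(int);x,y,z=W[...,0],W[...,1],W[...,2]
    print(n,'bench z',np.nanmedian(z[(abs(z)<.03)&(x>.2)&(x<.6)]))
    hsv=cv2.cvtColor(d['px'],cv2.COLOR_RGB2HSV)
    def comps(m,nm,minn=60):
        k,l,s,_=cv2.connectedComponentsWithStats(m.astype(np.uint8))
        for i in range(1,k):
            if s[i,4]>=minn:
                P=W[l==i];print(nm,s[i].tolist(),rect(P),'z',np.round(np.percentile(P[:,2],[2,50,98])*1000,1))
    ar=(x>.2)&(x<.75)&(abs(y)<.6)
    comps(ar&(z>.006)&(z<.3),'all',200)
    # drainer tray (low)
    comps(ar&(z>.085)&(z<.3),'high',10)
    # rod/wall
E
```

```text
top bench z -0.0004988586009380125
all [303, 130, 27, 42, 879] [array([728.5,  45.9]), array([60.8, 42.6]), np.float64(88.9)] z [ 13.1 111.  170.5]
all [142, 153, 69, 52, 2048] [array([706. , 383.5]), array([110.8, 131.6]), np.float64(54.7)] z [ 6.5 10.8 15.8]
all [233, 153, 49, 29, 1254] [array([716.7, 188.8]), array([ 69.6, 115.2]), np.float64(1.9)] z [ 6.5 10.8 15.5]
all [540, 152, 57, 94, 4214] [array([ 641.4, -542.1]), array([118.4, 217.4]), np.float64(89.2)] z [10.  35.3 41.3]
all [76, 159, 29, 87, 1738] [array([627. , 586.3]), array([202. ,  57.2]), np.float64(8.6)] z [ 8.  29.  34.5]
all [320, 197, 27, 33, 697] [array([593. ,   6.8]), array([57. , 55.8]), np.float64(43.1)] z [ 19.5 101.7 107.9]
all [381, 206, 157, 106, 10822] [array([ 501.1, -284.5]), array([325.2, 183.9]), np.float64(76.5)] z [  8.2  25.5 162.7]
all [157, 221, 128, 72, 7714] [array([499.3, 266.1]), array([286. , 150.7]), np.float64(86.5)] z [  7.2  18.8 127.9]
all [317, 285, 45, 38, 931] [array([390.9,  -8.7]), array([55. , 89.8]), np.float64(28.4)] z [10.3 19.8 34.4]
all [194, 331, 51, 58, 2115] [array([262
[... 3046 characters left out ...]
.4 104.4 110.3]
high [387, 203, 18, 46, 447] [array([501.9, 179.8]), array([ 29.7, 102.3]), np.float64(86.6)] z [ 85.9 111.3 118.5]
high [193, 223, 22, 47, 341] [array([ 517. , -206.8]), array([ 13.5, 118.7]), np.float64(75.9)] z [85.8 93.3 96.9]
high [170, 235, 14, 14, 150] [array([ 504.9, -261. ]), array([25.4, 25.5]), np.float64(46.6)] z [85.6 95.8 99.8]
high [302, 254, 28, 28, 637] [array([597.9,   7.9]), array([52.6, 53.6]), np.float64(69.7)] z [ 85.9 105.5 109.1]
high [327, 297, 29, 40, 407] [array([734.1,  38.6]), array([31.8, 44.2]), np.float64(0.1)] z [100.6 148.9 173.4]
high [348, 313, 15, 17, 120] [array([737.4,  63.8]), array([25.8, 28.4]), np.float64(82.3)] z [107.2 125.  154.4]
```

Request:
carry_out(
  motion="0.025 -0.028 0.008 0 0 -4 90;0.025 -0.028 0.008 0 0 -4 90;0.025 -0.028 0.008 0 0 -4 90;0.025 -0.028 0.008 0 0 -4 90;0.025 -0.028 0.008 0 0 -4 90;0.025 -0.028 0.008 0 0 -4 90;0.025 -0.028 0.008 0 0 -4 90;0.025 -0.028 0.008 0 0 -4 90;0.025 -0.028 0.008 0 0 -4 90;0.025 -0.028 0.008 0 0 -4 90;0.0075 -0.038 0 0 0 -4 90;0.0075 -0.038 0 0 0 -4 90;0.0075 -0.038 0 0 0 -4 90;0.0075 -0.038 0 0 0 -4 90;0.0075 -0.038 0 0 0 -4 90;0.0075 -0.038 0 0 0 -4 90;0.0075 -0.038 0 0 0 -4 90;0.0075 -0.038 0 0 0 -4 90;0.0075 -0.038 0 0 0 -4 90;0.0075 -0.038 0 0 0 -4 90",
  grip_force=30,
)

```text
time_s: 1.77
ee_pos: [0.4757, -0.1331, 0.2629]
eef_rot: [-3.141, -0.0, 1.464]
force: [1.1, 0.7, -0.0]
grip_width: 0.061
grip_force: 0.0
```

```bash
python3 - <<'E'
from h import *
o=ctrl.get_obs();r=R.from_euler('xyz',o['eef_rot']).as_matrix()
print(o['ee_pos'],o['eef_rot'],'closing',np.degrees(np.arctan2(r[1,1],r[0,1])),o['qpos'],o['grip_width'])
a=np.radians(86.7);xd=np.array([np.cos(a),np.sin(a)]);yd=np.array([-xd[1],xd[0]])
for n in('top','scene'):
  W=np.load(n+'0.npz')['W'].reshape(-1,3);W=W[~np.isnan(W).any(1)]
  q=W[:,:2]-[.4993,.2661];s=q@xd;t=q@yd;z=W[:,2]
  for f in(-.04,.035,.11):
    d=(s-f)*np.cos(np.pi/6)+(z-.012)*.5   # along upward normal
    al=-(s-f)*.5+(z-.012)*np.cos(np.pi/6)
    m=(abs(d)<.02)&(al>.03)&(al<.16)&(abs(t)<.075)
    k=m&(al>.06)&(al<.1)
    A=np.c_[s[k],t[k],np.ones(k.sum())]
    up=k&(d>np.percentile(d[k],50)-.003)
    n_,c=np.linalg.svd(np.c_[s,t,z][up]-np.c_[s,t,z][up].mean(0),full_matrices=False)[1:][1][2],0
    h=m&(al>.085)
    print(n,f,'d pct',np.round(np.percentile(d[k],[5,25,50,75,95])*1000,1),'al max',np.round(np.percentile(al[m],[99,99.8])*1000,1),'t',np.round(np.percentile(t[h],[1,99])*1000,1),'n',np.round(n_,3))
E
```

```text
[ 0.47565008 -0.13311157  0.26289957] [-3.14136356e+00 -8.14912396e-05  1.46389347e+00] closing -6.125081576838382 [-3.47054349e-01  1.22035080e-01  1.55089124e+00  2.47916951e-05
  1.46890823e+00 -2.40154024e-01] 0.060979120067053326
top -0.04 d pct [4.8 5.8 6.5 7.  7.8] al max [119.  119.9] t [-52.6  42.1] n [ 0.865 -0.003  0.502]
top 0.035 d pct [4.6 5.9 6.4 6.8 7.5] al max [109.3 110.9] t [-44.9  62.5] n [-0.86  0.   -0.51]
top 0.11 d pct [5.3 6.  6.4 6.9 7.5] al max [137.1 138.2] t [-56.9  49.4] n [0.867 0.    0.498]
scene -0.04 d pct [-1.9  6.9  9.   9.5 10. ] al max [119.2 119.9] t [-56.   39.6] n [ 0.86  -0.011  0.51 ]
scene 0.035 d pct [-8.   1.5  8.8  9.3  9.9] al max [110.  110.9] t [-48.8  60.4] n [-0.863  0.015 -0.505]
scene 0.11 d pct [-8.   1.1  8.7  9.3  9.6] al max [138.1 138.8] t [-60.8  47.3] n [ 0.862 -0.012  0.506]
```

Request:
carry_out(
  motion="0.0068 -0.0322 0 0 0 -2 90;0.0068 -0.0322 0 0 0 -2 90;0.0068 -0.0322 0 0 0 -2 90;0.0068 -0.0322 0 0 0 -1.3 90;0 0 -0.03 0 0 0 90;0 0 -0.035 0 0 0 90;0 0 -0.035 0 0 0 90;0 0 -0.035 0 0 0 90;0 0 -0.035 0 0 0 90;0 0 -0.025 0 0 0 90;0 0 -0.01 0 0 0 90;0 0 0 0 0 0 90;0 0 0 0 0 0 255;0 0 0 0 0 0 255;0 0 0 0 0 0 255;0 0 0 0 0 0 255",
  grip_force=15,
)

```text
time_s: 3.1
ee_pos: [0.5036, -0.2602, 0.0594]
eef_rot: [3.14, 0.001, 1.34]
force: [-0.2, -0.8, -0.4]
grip_width: 0.0375
grip_force: 0.0
```

Request:
carry_out(
  motion="0 0 0 0 0 0 255;0 0 0 0 0 0 255;0 0 0 0 0 0 255;-0.0005 -0.002 0 0 0 0 255;-0.001 -0.004 0 0 0 0 255;-0.0019 -0.0078 0 0 0 0 255;-0.0019 -0.0078 0 0 0 0 255;-0.0019 -0.0078 0 0 0 0 255;-0.0019 -0.0078 0 0 0 0 255;-0.0019 -0.0078 0 0 0 0 255;-0.0019 -0.0078 0 0 0 0 255;-0.0019 -0.0078 0 0 0 0 255;-0.0019 -0.0078 0 0 0 0 255;-0.0019 -0.0078 0 0 0 0 255;-0.0019 -0.0078 0 0 0 0 255;-0.0019 -0.0078 0 0 0 0 255;-0.0019 -0.0078 0 0 0 0 255;0 0 0 0 0 0 255",
)

```text
time_s: 4.6
ee_pos: [0.4789, -0.3608, 0.0587]
eef_rot: [3.14, 0.001, 1.339]
force: [0.2, -1.8, 5.1]
grip_width: 0.0275
grip_force: 15.0
```

Request:
carry_out(
  motion="0 0 0 0 0 0 90;0 0 0 0 0 0 90;0 0 0 0 0 0 90;0 0 0.04 0 0 0 90;0 0 0.04 0 0 0 90;0 0 0.04 0 0 0 90;0 0 0.04 0 0 0 147;0 0 0.04 0 0 0 147;0 0 0.04 0 0 0 147;0.0016 0.038 0 0 0 6 147;0.0016 0.038 0 0 0 6 147;0.0016 0.038 0 0 0 6 147;0.0016 0.038 0 0 0 6 147;0.0016 0.038 0 0 0 6 147;0.0016 0.038 0 0 0 6 147;0.0016 0.038 0 0 0 6 147;0.0016 0.038 0 0 0 6 147;0.0016 0.038 0 0 0 6 147;0.0016 0.038 0 0 0 6 147;0.0016 0.038 0 0 0 6 147",
)

```text
time_s: 6.27
ee_pos: [0.4957, 0.0606, 0.298]
eef_rot: [-3.142, -0.0, 2.498]
force: [1.2, -0.2, -0.2]
grip_width: 0.0399
grip_force: 0.0
```

Request:
carry_out(
  motion="0.0016 0.038 0 0 0 6 147;0.0014 0.037 0 0 0 5.6 147;0.0014 0.037 0 0 0 5.6 147;0.0014 0.037 0 0 0 5.6 147;0.0014 0.037 0 0 0 5.6 147;0.0014 0.037 0 0 0 5.6 147;0 0 0 5.99 -0.35 0 147;0 0 0 5.99 -0.35 0 147;0 0 -0.02 5.99 -0.35 0 147;0 0 -0.02 5.99 -0.35 0 147;0 0 -0.02 5.99 -0.35 0 147;0 0 -0.02 0 0 0 147;0 0 0 0 0 0 147;0 0 0 0 0 0 147",
)

```text
time_s: 7.43
ee_pos: [0.5047, 0.2815, 0.218]
eef_rot: [2.619, -0.0, 3.085]
force: [-0.4, 0.8, 0.2]
grip_width: 0.0394
grip_force: 0.0
```

```bash
cat >> h.py <<'E'
def pose():
    o=ctrl.get_obs();r=R.from_euler('xyz',o['eef_rot'])
    return np.array(o['ee_pos']),r,o
def target(closing,tilt,axis_ang):  # closing deg, tilt deg about horizontal axis at axis_ang
    c=np.radians(closing);y=np.array([np.cos(c),np.sin(c),0]);z=np.array([0,0,-1.])
    M=np.column_stack([np.cross(y,z),y,z]);a=np.radians(axis_ang)
    return R.from_rotvec(np.radians(tilt)*np.array([np.cos(a),np.sin(a),0]))*R.from_matrix(M)
def togo(p,Rt):
    q,r,o=pose();print('shift',np.round(np.array(p)-q,4),'turn',np.round((Rt*r.inv()).as_rotvec(degrees=True),2),'w',o['grip_width'],'t',o['time_s'])
E
python3 - <<'E'
from h import *
togo([.5053,.2795,.1822],target(86.7,30,-3.3)); print(pose()[0],pose()[2]['qpos'])
c=cam('scene');cv2.imwrite('pics/s1.png',cv2.resize(c['pixels'][120:340,180:560,::-1],None,fx=2,fy=2))
E
```

```text
shift [ 0.0006 -0.002  -0.0358] turn [ 0.06 -0.02 -0.07] w 0.03943993474490283 t 7.4333
[0.50465526 0.28153516 0.21798933] [ 0.19524966  0.22470027  1.62573348  0.54436861  1.20427857 -1.49600263]
```

View pics/s1.png

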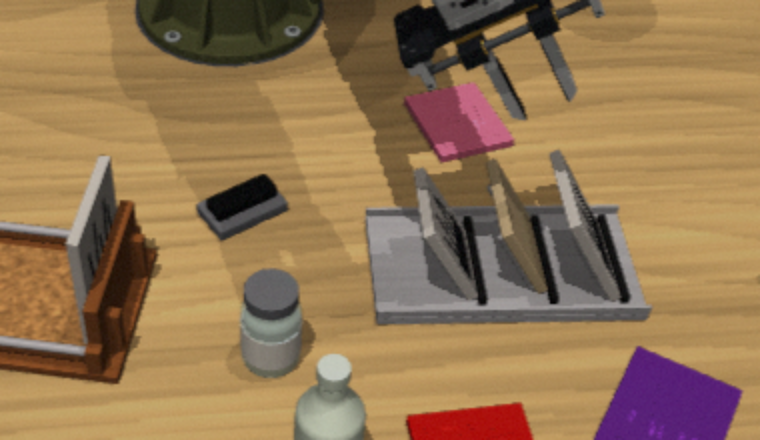

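Request:
carry_out(
  motion="0.0006 -0.002 -0.0179 0 0 0 147;0 0 -0.0179 0 0 0 147;0.0004 0.0062 -0.0108 0 0 0 147;0.0004 0.0062 -0.0108 0 0 0 147;0.0004 0.0062 -0.0108 0 0 0 147;0.0004 0.0062 -0.0108 0 0 0 147;0.0004 0.0062 -0.0108 0 0 0 147;0.0004 0.0062 -0.0108 0 0 0 147;0.0004 0.0062 -0.0108 0 0 0 147;0.0002 0.0042 -0.0072 0 0 0 147;0.0001 0.0021 -0.0037 0 0 0 147;0 0 0 0 0 0 147",
)

```text
time_s: 8.48
ee_pos: [0.5083, 0.3295, 0.0948]
eef_rot: [2.618, -0.0, 3.086]
force: [0.0, 0.3, -0.2]
grip_width: 0.0397
grip_force: 0.0
```

```bash
python3 - <<'E'
from h import *
togo([.5082,.3294,.0956],target(86.7,30,-3.3)); print(pose()[2]['force'])
c=cam('scene');cv2.imwrite('pics/s2.png',cv2.resize(c['pixels'][120:300,340:540,::-1],None,fx=3,fy=3))
E
```

```text
shift [-0.0001 -0.0001  0.0008] turn [ 0.02 -0.01 -0.09] w 0.03968702285589986 t 8.4833
[ 0.02457409  0.32914614 -0.2311657 ]
```

View pics/s2.png

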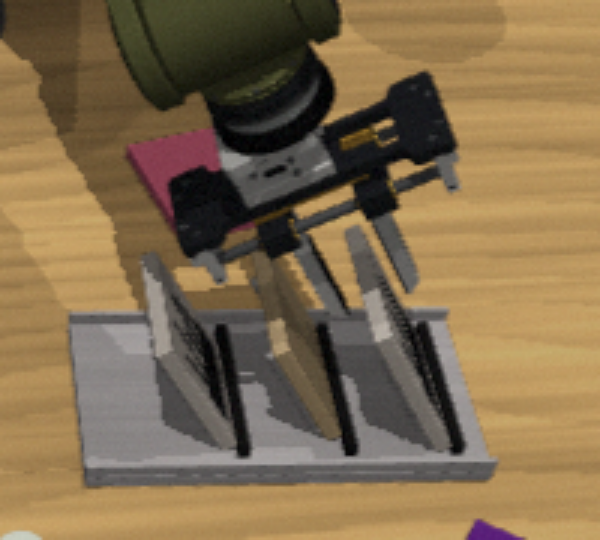

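Request:
carry_out(
  motion="0 0 0 0 0 0 255;0 0 0 0 0 0 255;0 0 0 0 0 0 255;0 0 0 0 0 0 255;0 0 0 0 0 0 255;0 0 0 0 0 0 255;0 0 0.003 0 0 0 255;0 -0.002 0.007 0 0 0 255;0 -0.005 0.012 0 0 0 255;0 -0.005 0.012 0 0 0 255;0 -0.005 0.012 0 0 0 255;0 -0.005 0.012 0 0 0 255;0 0 0 0 0 0 255",
  grip_force=30,
)

```text
time_s: 9.62
ee_pos: [0.5099, 0.3065, 0.1573]
eef_rot: [2.617, 0.006, 3.084]
force: [0.1, 0.6, -3.7]
grip_width: 0.0116
grip_force: 30.0
```

Request:
carry_out(
  motion="0 0 0.038 0 0 0 255;0 0 0.039 0 0 0 255;0 0 0.038 0 0 0 255;0 -0.015 0.038 -5 0.29 0 255;0.0007 -0.03 0 -5 0.29 0 255;0.0007 -0.035 0 -5 0.29 0 255;0.0007 -0.035 0 -5 0.29 0 255;0.0007 -0.035 0 -5 0.29 0 255;0.0007 -0.035 0 -5 0.29 0 255;0.0007 -0.035 0 0 0 -3 255;0.0007 -0.035 0 0 0 -3 255;0.0007 -0.035 0 0 0 -3 255;0.0007 -0.035 0 0 0 -1.1 255;0.0007 -0.035 0 0 0 0 255;0.0007 -0.035 0 0 0 0 255;0.0007 -0.035 0 0 0 0 255;0.0007 -0.035 0 0 0 0 255;0.0007 -0.033 0 0 0 0 255;0 -0.02 0 0 0 0 255;0 0 0 0 0 0 255",
)

```text
time_s: 11.28
ee_pos: [0.5178, -0.2143, 0.3061]
eef_rot: [-3.141, -0.001, 2.905]
force: [0.2, 1.0, -4.6]
grip_width: 0.0116
grip_force: 30.0
```

```bash
python3 - <<'E'
from h import *
togo([.5194,-.1913,.107],target(76.6,0,0)); print(pose()[2]['force'])
c=cam('scene');W=cloud(c);cv2.imwrite('pics/s3.png',cv2.resize(c['pixels'][80:340,60:360,::-1],None,fx=2,fy=2))
u=np.array([np.cos(np.radians(76.6)),np.sin(np.radians(76.6))]);v=np.array([u[1],-u[0]])
np.savez('s3.npz',W=W)
P=W.reshape(-1,3);q=P[:,:2]-[.5282,-.1543];a=q@u;b=q@v;z=P[:,2]
m=(z>.19)&(z<.27)&(abs(b)<.09)&(abs(a+.04)<.06)
for lo in np.arange(.19,.27,.01):
  k=m&(z>=lo)&(z<lo+.01)
  if k.sum()>5: print(round(lo,2),k.sum(),'a',np.round(np.percentile(a[k],[5,50,95])*1000,1),'b',np.round(np.percentile(b[k],[1,99])*1000,1))
print('lowest',np.percentile(z[m],1))
E
```

```text
shift [ 0.0016  0.023  -0.1991] turn [ 0.05 -0.04  0.13] w 0.01157265055485023 t 11.2833
[ 0.20875957  1.00600461 -4.6272618 ]
0.21 67 a [-62.3 -53.9 -53. ] b [-48.3  58.2]
0.22 126 a [-62.5 -53.6 -52.7] b [-47.4  57.8]
0.23 132 a [-62.4 -53.7 -52.4] b [-48.8  58.7]
0.24 134 a [-61.9 -53.5 -52.6] b [-49.8  58.4]
0.25 144 a [-62.3 -53.5 -52.7] b [-46.3  58.3]
0.26 141 a [-61.3 -53.7 -52.4] b [-47.9  58.1]
lowest 0.21482477239483955
```

View pics/s3.png

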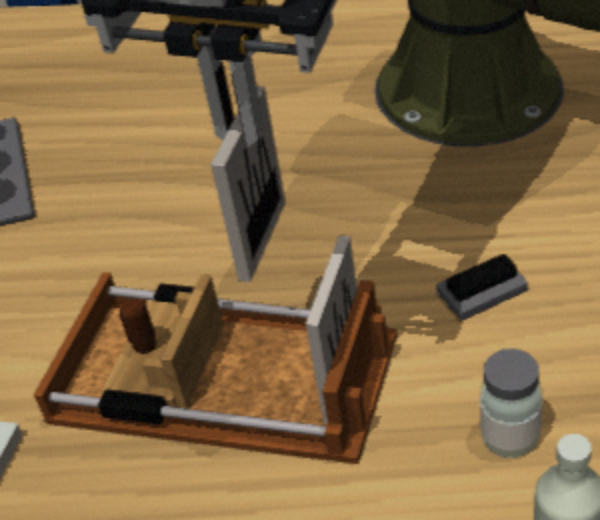

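Request:
carry_out(
  motion="0.0008 0.0115 0 0 0 0 255;0.0008 0.0115 -0.01 0 0 0 255;0 0 -0.025 0 0 0 255;0 0 -0.03 0 0 0 255;0 0 -0.03 0 0 0 255;0 0 -0.03 0 0 0 255;0 0 -0.03 0 0 0 255;0 0 -0.02 0 0 0 255;0 0 -0.01 0 0 0 255;0 0 -0.005 0 0 0 255;0 0 -0.003 0 0 0 255;0 0 -0.002 0 0 0 255;0 0 0 0 0 0 255",
)

```text
time_s: 12.42
ee_pos: [0.5205, -0.1877, 0.1126]
eef_rot: [-3.141, 0.002, 2.909]
force: [0.1, 0.4, -3.8]
grip_width: 0.0115
grip_force: 30.0
```

Request:
carry_out(
  motion="-0.0009 -0.0035 0 0 0 0 255;0 0 -0.002 0 0 0 255;0 0 -0.0015 0 0 0 255;0 0 -0.001 0 0 0 255;0 0 -0.001 0 0 0 255;0 0 0 0 0 0 255",
)

```text
time_s: 12.92
ee_pos: [0.5197, -0.1918, 0.1085]
eef_rot: [-3.14, 0.003, 2.909]
force: [-7.0, 1.4, 16.4]
grip_width: 0.0115
grip_force: 30.0
```

Request:
carry_out(
  motion="0 0 0.001 0 0 0 255;0 0 0 0 0 0 215;0 0 0 0 0 0 205;0 0 0 0 0 0 195;0 0 0 0 0 0 195;0 0 0 0 0 0 195",
  grip_force=10,
)

```text
time_s: 13.42
ee_pos: [0.5191, -0.1913, 0.1071]
eef_rot: [-3.141, 0.0, 2.909]
force: [-0.5, -1.1, -0.0]
grip_width: 0.0221
grip_force: 0.0
```

```bash
cat > rk.py <<'E'
from h import *
u=np.array([np.cos(np.radians(76.6)),np.sin(np.radians(76.6))]);v=np.array([u[1],-u[0]])
def rack(n,save=None):
    c=cam(n);W=cloud(c);P=W.reshape(-1,3);q=P[:,:2]-[.5282,-.1543];a=q@u;b=q@v;z=P[:,2]
    for lo in (.10,.115,.135,.15):
      m=(z>=lo)&(z<lo+.012)&(abs(b)<.07)&(a<.02)&(a>-.12)
      h,e=np.histogram(a[m]*1000,np.arange(-120,22,2));print(n,lo,[(int(e[i]),int(h[i])) for i in range(len(h)) if h[i]>3])
    if save: cv2.imwrite(save,cv2.resize(c['pixels'][80:340,60:360,::-1],None,fx=2,fy=2))
    return a,b,z
E
python3 - <<'E'
from rk import *
print(pose()[2]['force'],pose()[2]['grip_width'])
rack('scene','pics/s4.png')
E
```

```text
[-0.51843542 -1.1402713  -0.03688522] 0.02211143589876495
scene 0.1 [(-40, 4), (-38, 4), (-36, 6), (-34, 7), (-32, 40), (-10, 4), (-8, 5), (-6, 4), (-4, 5), (-2, 32), (0, 66)]
scene 0.115 [(-42, 4), (-40, 5), (-38, 4), (-36, 7), (-32, 48), (-12, 5), (-10, 4), (-8, 4), (-6, 5), (-2, 24), (0, 78)]
scene 0.135 [(-56, 5), (-54, 5), (-52, 5), (-50, 8), (-48, 11), (-44, 4), (-42, 9), (-40, 8), (-38, 11), (-36, 9), (-34, 11), (-32, 56), (-24, 4), (-12, 4), (-10, 7), (-8, 4), (-6, 5), (-2, 34), (0, 70)]
scene 0.15 [(-60, 4), (-58, 4), (-56, 4), (-52, 4), (-50, 14), (-48, 7), (-38, 6), (-24, 5), (-22, 4), (-20, 5), (-18, 5), (-10, 4), (-8, 4), (-6, 6), (-4, 4), (-2, 32), (0, 72)]
```

View pics/s4.png

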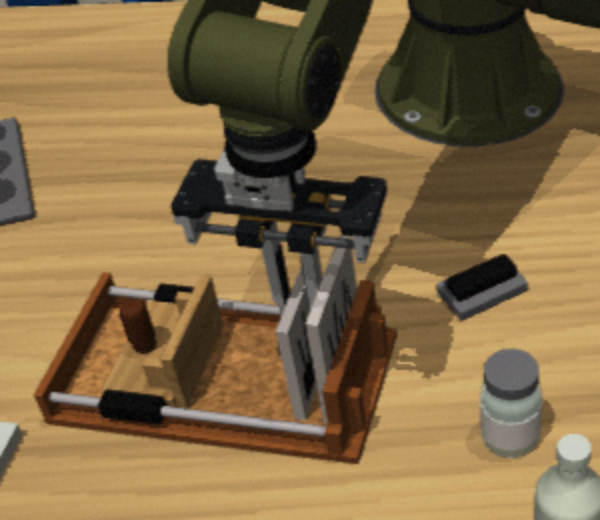

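Request:
carry_out(
  motion="0 0 0.02 0 0 0 195;0 0 0.035 0 0 0 195;0 0 0.04 0 0 0 195;0 0 0.04 0 0 0 195;0 0 0.04 0 0 0 147;0 0.01 0.015 0 0 0 147;-0.002 0.032 0 0 0 3.5 147;-0.002 0.032 0 0 0 3.5 147;-0.002 0.032 0 0 0 3.1 147;-0.002 0.032 0 0 0 0 147;-0.002 0.032 0 0 0 0 147;-0.002 0.032 0 5.99 -0.35 0 147;-0.002 0.032 0 5.99 -0.35 0 147;-0.002 0.032 0 5.99 -0.35 0 147;-0.002 0.032 0 5.99 -0.35 0 147;-0.0024 0.032 0 5.99 -0.35 0 147;0 0 -0.033 0 0 0 147;0 0 -0.033 0 0 0 147;0 0 -0.033 0 0 0 147;0 0 0 0 0 0 147",
)

```text
time_s: 15.13
ee_pos: [0.4963, 0.1388, 0.1929]
eef_rot: [2.619, -0.007, 3.085]
force: [0.2, 0.4, -1.6]
grip_width: 0.0399
grip_force: 0.0
```

```bash
python3 - <<'E'
from rk import *
togo([.4987,.1389,.1662],target(86.7,30,-3.3))
E
```

```text
shift [ 0.0024  0.0001 -0.0267] turn [ 0.04 -0.42 -0.07] w 0.03987425934581038 t 15.1333
```

Request:
carry_out(
  motion="0.0024 0 -0.0267 0 -0.4 0 147;0.0004 0.0062 -0.0108 0 0 0 147;0.0004 0.0062 -0.0108 0 0 0 147;0.0004 0.0062 -0.0108 0 0 0 147;0.0004 0.0062 -0.0108 0 0 0 147;0.0004 0.0062 -0.0108 0 0 0 147;0.0004 0.0062 -0.0108 0 0 0 147;0.0004 0.0062 -0.0108 0 0 0 147;0.0002 0.0042 -0.0072 0 0 0 147;0.0001 0.0021 -0.0037 0 0 0 147;0 0 0 0 0 0 147;0 0 0 0 0 0 147",
)

```text
time_s: 16.13
ee_pos: [0.5047, 0.1883, 0.0858]
eef_rot: [2.618, 0.009, 3.085]
force: [0.7, 0.5, -0.2]
grip_width: 0.04
grip_force: 0.0
```

```bash
python3 - <<'E'
from h import *
togo([.5016,.1888,.0796],target(86.7,30,-3.3)); print(pose()[2]['force'])
c=cam('scene');cv2.imwrite('pics/s5.png',cv2.resize(c['pixels'][120:300,340:540,::-1],None,fx=3,fy=3))
E
```

```text
shift [-0.0031  0.0005 -0.0062] turn [ 0.05  0.52 -0.07] w 0.039961913758409004 t 16.1333
[ 0.70457055  0.48759369 -0.23219331]
```

View pics/s5.png

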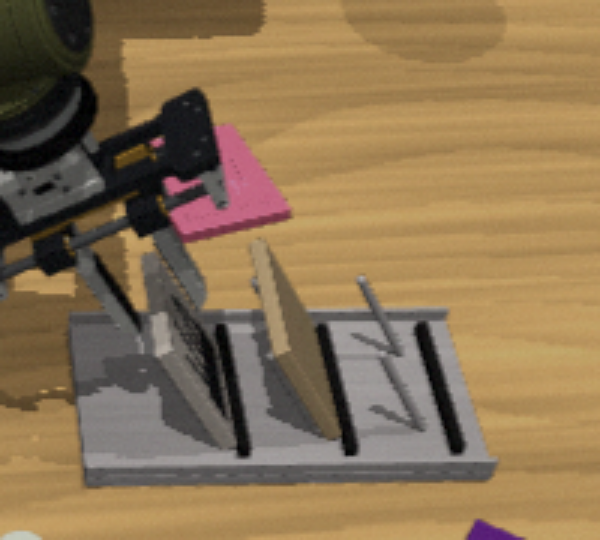

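Request:
carry_out(
  motion="-0.003 0.0005 -0.006 0 0.5 0 147;0 0 0 0 0 0 147;0 0 0 0 0 0 255;0 0 0 0 0 0 255;0 0 0 0 0 0 255;0 0 0 0 0 0 255;0 0 0 0 0 0 255;0 0 0 0 0 0 255;0 -0.001 0.003 0 0 0 255;-0.0002 -0.003 0.007 0 0 0 255;-0.0003 -0.005 0.01 0 0 0 255;-0.0005 -0.008 0.014 0 0 0 255;-0.0006 -0.01 0.018 0 0 0 255;-0.0008 -0.013 0.022 0 0 0 255;-0.0008 -0.013 0.022 0 0 0 255;0 -0.01 0.03 0 0 0 255;0 -0.005 0.035 0 0 0 255;0 0 0.035 0 0 0 255;0 0 0.02 0 0 0 255;0 0 0 0 0 0 255",
  grip_force=30,
)

```text
time_s: 17.85
ee_pos: [0.4989, 0.1202, 0.3002]
eef_rot: [2.62, 0.007, 3.084]
force: [-0.0, -0.4, -2.2]
grip_width: 0.0117
grip_force: 30.0
```

```bash
python3 - <<'E'
from rk import *
togo([.5126,-.2202,.29],target(76.6,0,0)); print(pose()[2]['force'])
E
```

```text
shift [ 0.0137 -0.3404 -0.0102] turn [-29.57   4.75 -10.01] w 0.011685351579226368 t 17.85
[-0.00262482 -0.42676704 -2.16569721]
```

Request:
carry_out(
  motion="0.001 -0.015 0 -5 0.29 0 255;0.001 -0.025 0 -5 0.29 0 255;0.001 -0.03 0 -5 0.29 0 255;0.001 -0.03 0 -5 0.29 0 255;0.001 -0.03 0 -5 0.29 0 255;0.001 -0.03 0 -5 0.29 0 255;0.001 -0.03 0 0 0 -3 255;0.001 -0.03 0 0 0 -3 255;0.001 -0.03 0 0 0 -3 255;0.001 -0.03 0 0 0 -1.1 255;0.001 -0.025 0 0 0 0 255;0.001 -0.02 0 0 0 0 255;0.0015 -0.0154 0 0 0 0 255;0 0 0 0 0 0 255;0 0 0 0 0 0 255",
)

```text
time_s: 19.1
ee_pos: [0.5112, -0.2196, 0.2942]
eef_rot: [-3.14, -0.003, 2.908]
force: [1.0, 0.1, -2.2]
grip_width: 0.0115
grip_force: 30.0
```

```bash
python3 - <<'E'
from rk import *
togo([.5124,-.2204,.1],target(76.6,0,0)); print(pose()[2]['force'])
c=cam('scene');W=cloud(c)
P=W.reshape(-1,3);q=P[:,:2]-[.5282,-.1543];a=q@u;b=q@v;z=P[:,2]
m=(z>.19)&(z<.27)&(abs(b)<.09)&(abs(a+.07)<.05)
for lo in np.arange(.19,.27,.01):
  k=m&(z>=lo)&(z<lo+.01)
  if k.sum()>5: print(round(lo,2),k.sum(),'a',np.round(np.percentile(a[k],[5,50,95])*1000,1),'b',np.round(np.percentile(b[k],[1,99])*1000,1))
print('lowest',np.percentile(z[m],1))
E
```

```text
shift [ 0.0012 -0.0008 -0.1942] turn [ 0.04 -0.16  0.01] w 0.01153526315843482 t 19.1
[ 0.95276873  0.056309   -2.17496975]
0.22 88 a [-68.5 -60.5 -59.7] b [-46.1  47.7]
0.23 117 a [-68.1 -60.4 -59.3] b [-45.8  47.6]
0.24 127 a [-69.3 -60.2 -58.9] b [-46.1  47.7]
0.25 121 a [-68.6 -60.3 -59.2] b [-46.7  47.9]
0.26 137 a [-68.4 -60.4 -59.2] b [-47.5  48.3]
lowest 0.2225708393532394
```

Request:
carry_out(
  motion="0.0012 -0.0008 -0.01 0 0 0 255;0 0 -0.025 0 0 0 255;0 0 -0.03 0 0 0 255;0 0 -0.03 0 0 0 255;0 0 -0.03 0 0 0 255;0 0 -0.03 0 0 0 255;0 0 -0.02 0 0 0 255;0 0 -0.01 0 0 0 255;0 0 -0.005 0 0 0 255;0 0 -0.003 0 0 0 255;0 0 -0.002 0 0 0 255;0 0 -0.001 0 0 0 255;0 0 -0.001 0 0 0 255;0 0 0 0 0 0 255",
)

```text
time_s: 20.32
ee_pos: [0.513, -0.2204, 0.0986]
eef_rot: [-3.14, -0.0, 2.908]
force: [-0.8, 0.4, -3.3]
grip_width: 0.0121
grip_force: 30.0
```

Request:
carry_out(
  motion="0 0 -0.003 0 0 0 255;0 0 -0.002 0 0 0 255;0 0 -0.0015 0 0 0 255;0 0 -0.001 0 0 0 255;0 0 0 0 0 0 255",
)

```text
time_s: 20.73
ee_pos: [0.5126, -0.2203, 0.0903]
eef_rot: [-3.14, -0.001, 2.908]
force: [0.2, 0.9, -3.4]
grip_width: 0.0118
grip_force: 30.0
```

Request:
carry_out(
  motion="0 0 -0.001 0 0 0 255;0 0 -0.001 0 0 0 255;0 0 0 0 0 0 255",
)

```text
time_s: 20.98
ee_pos: [0.5131, -0.2205, 0.0891]
eef_rot: [-3.14, 0.0, 2.908]
force: [-0.0, 0.3, 1.4]
grip_width: 0.0122
grip_force: 30.0
```

Request:
carry_out(
  motion="0 0 -0.0005 0 0 0 255;0 0 0 0 0 0 215;0 0 0 0 0 0 205;0 0 0 0 0 0 195;0 0 0 0 0 0 195;0 0 0 0 0 0 195;0 0 0.01 0 0 0 195;0 0 0.03 0 0 0 195;0 0 0.04 0 0 0 195;0 0 0.04 0 0 0 195;0 0 0.04 0 0 0 195;0 0 0.03 0 0 0 90;0 0 0 0 0 0 90",
  grip_force=10,
)

```text
time_s: 22.07
ee_pos: [0.514, -0.2209, 0.2856]
eef_rot: [-3.137, 0.009, 2.908]
force: [0.3, 0.3, -0.8]
grip_width: 0.0324
grip_force: 0.0
```

```bash
python3 - <<'E'
from rk import *
togo([.4795,-.3608,.25],target(-13.4,0,0))
rack('scene','pics/s6.png')
E
```

```text
shift [-0.0345 -0.1399 -0.0356] turn [ 6.300e-01  7.000e-02 -9.004e+01] w 0.03243946653965124 t 22.0667
scene 0.1 [(-72, 4), (-70, 4), (-68, 6), (-64, 4), (-62, 63), (-60, 10), (-42, 5), (-40, 4), (-36, 5), (-34, 7), (-32, 38), (-6, 5), (-4, 4), (-2, 25), (0, 66)]
scene 0.115 [(-72, 4), (-70, 5), (-68, 5), (-66, 8), (-64, 6), (-62, 77), (-60, 16), (-42, 4), (-38, 5), (-34, 17), (-32, 81), (-10, 4), (-8, 6), (-6, 4), (-4, 4), (-2, 28), (0, 72)]
scene 0.135 [(-44, 12), (-42, 15), (-40, 17), (-38, 18), (-36, 20), (-34, 28), (-32, 77), (-30, 4), (-10, 4), (-8, 4), (-6, 4), (-2, 37), (0, 71)]
scene 0.15 [(-38, 6), (-34, 10), (-10, 5), (-8, 6), (-6, 4), (-4, 5), (-2, 40), (0, 64)]
```

View pics/s6.png

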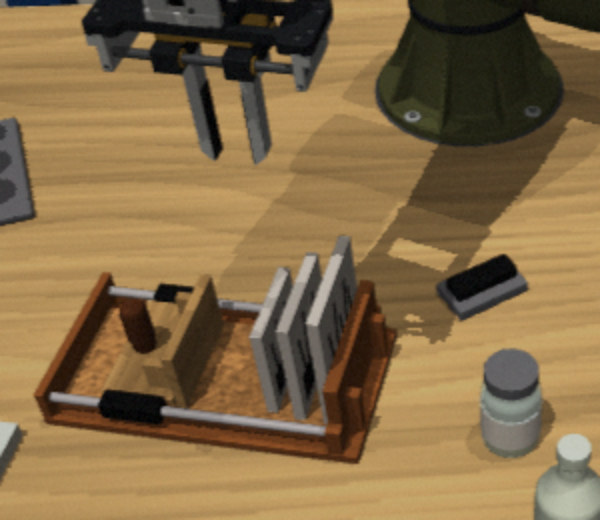

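Request:
carry_out(
  motion="-0.0027 -0.0108 0 0 0 -6.92 90;-0.0027 -0.0108 0 0 0 -6.92 90;-0.0027 -0.0108 0 0 0 -6.92 90;-0.0027 -0.0108 0 0 0 -6.92 90;-0.0027 -0.0108 0 0 0 -6.92 90;-0.0027 -0.0108 0 0 0 -6.92 90;-0.0027 -0.0108 0 0 0 -6.92 90;-0.0027 -0.0108 0 0 0 -6.92 90;-0.0027 -0.0108 0 0 0 -6.92 90;-0.0027 -0.0108 0 0 0 -6.92 90;-0.0027 -0.0108 0 0 0 -6.92 90;-0.0027 -0.0108 0 0 0 -6.92 90;-0.0021 -0.0103 0 0 0 -6.92 90;0 0 -0.02 0 0 0 90;0 0 -0.025 0 0 0 90;0 0 0 0 0 0 90;0 0 0 0 0 0 90",
)

```text
time_s: 23.53
ee_pos: [0.4777, -0.3597, 0.232]
eef_rot: [-3.137, -0.003, 1.338]
force: [0.8, -0.6, 0.2]
grip_width: 0.0607
grip_force: 0.0
```

```bash
python3 - <<'E'
from rk import *
togo([.4793,-.3608,.06],target(-13.4,0,0))
E
```

```text
shift [ 0.0016 -0.0011 -0.172 ] turn [-0.21 -0.23 -0.09] w 0.06073024815697248 t 23.5333
```

Request:
carry_out(
  motion="0.0016 -0.0011 -0.03 0 0 0 90;0 0 -0.035 0 0 0 90;0 0 -0.035 0 0 0 90;0 0 -0.035 0 0 0 90;0 0 -0.025 0 0 0 90;0 0 -0.012 0 0 0 90;0 0 0 0 0 0 90;0 0 0 0 0 0 255;0 0 0 0 0 0 255;0 0 0 0 0 0 255;0 0 0 0 0 0 255;0 0 0 0 0 0 255;0 0 0 0 0 0 255;0 0 0 0 0 0 255",
  grip_force=25,
)

```text
time_s: 24.7
ee_pos: [0.4788, -0.3612, 0.0618]
eef_rot: [-3.138, -0.001, 1.338]
force: [-9.5, 3.0, 9.2]
grip_width: 0.0265
grip_force: 25.0
```

Request:
carry_out(
  motion="0.0005 0.0019 0 0 0 0 255;0.001 0.004 0 0 0 0 255;0.0016 0.0068 0 0 0 0 255;0.0016 0.0068 0 0 0 0 255;0.0016 0.0068 0 0 0 0 255;0.0016 0.0068 0 0 0 0 255;0.0016 0.0068 0 0 0 0 255;0.0016 0.0068 0 0 0 0 255;0.0016 0.0068 0 0 0 0 255;0.0016 0.0068 0 0 0 0 255;0.0012 0.0049 0 0 0 0 255;0.0005 0.002 0 0 0 0 255;0.0005 0.0019 0 0 0 0 255;0.0005 0.0019 0 0 0 0 255;0.0005 0.0019 0 0 0 0 255;0.0005 0.0019 0 0 0 0 255;0 0 0 0 0 0 255",
)

```text
time_s: 26.12
ee_pos: [0.4968, -0.2864, 0.0618]
eef_rot: [-3.138, -0.001, 1.338]
force: [-10.2, 3.0, 9.1]
grip_width: 0.0271
grip_force: 25.0
```

```bash
python3 - <<'E'
from rk import *
p,_,o=pose();print(p,o['force'],'gap est',-((p[:2]-[.5282,-.1543])@u)*1000-62,'b',((p[:2]-[.5282,-.1543])@v))
rack('scene')
E
```

```text
[ 0.49683778 -0.28643452  0.06177039] [-10.17465579   2.97350632   9.1419961 ] gap est 73.80540472057965 b 0.00011349134634672962
scene 0.1 [(-68, 5), (-66, 5), (-64, 4), (-62, 61), (-60, 11), (-42, 4), (-40, 4), (-38, 6), (-36, 6), (-34, 4), (-32, 38), (-10, 4), (-8, 5), (-4, 4), (-2, 29), (0, 71)]
scene 0.115 [(-68, 8), (-66, 6), (-64, 5), (-62, 83), (-60, 12), (-36, 6), (-34, 5), (-32, 87), (-10, 5), (-8, 5), (-4, 4), (-2, 25), (0, 70)]
scene 0.135 [(-44, 6), (-42, 12), (-40, 14), (-38, 10), (-36, 14), (-34, 21), (-32, 91), (-30, 5), (-12, 5), (-10, 6), (-6, 4), (-4, 4), (-2, 37), (0, 69)]
scene 0.15 [(-40, 6), (-38, 6), (-36, 5), (-32, 5), (-10, 6), (-8, 4), (-6, 5), (-4, 5), (-2, 38), (0, 69)]
```

Request:
carry_out(
  motion="0.0002 0.001 0 0 0 0 255;0.0002 0.001 0 0 0 0 255;0.0003 0.001 0 0 0 0 255;0.0002 0.001 0 0 0 0 255;0.0002 0.001 0 0 0 0 255;0.0003 0.001 0 0 0 0 255;0.0002 0.001 0 0 0 0 255;0.0002 0.001 0 0 0 0 255;0.0003 0.001 0 0 0 0 255;0.0002 0.001 0 0 0 0 255;0.0002 0.001 0 0 0 0 255;0.0003 0.001 0 0 0 0 255;0.0002 0.001 0 0 0 0 255;0.0002 0.001 0 0 0 0 255;0.0003 0.001 0 0 0 0 255;0.0002 0.001 0 0 0 0 255",
)

```text
time_s: 27.5
ee_pos: [0.5005, -0.2712, 0.0618]
eef_rot: [-3.138, 0.0, 1.338]
force: [-9.8, -3.2, 8.0]
grip_width: 0.0266
grip_force: 25.0
```

```bash
python3 - <<'E'
from rk import *
p,_,o=pose();print(p,o['force'],'gap est',-((p[:2]-[.5282,-.1543])@u)*1000-62,'b',((p[:2]-[.5282,-.1543])@v))
rack('scene','pics/s7.png')
E
```

```text
[ 0.50051776 -0.27116232  0.06180035] [-9.84524142 -3.19931473  8.02745333] gap est 58.096145440707915 b 0.0001539779842627442
scene 0.1 [(-120, 9), (-118, 4), (-116, 8), (-114, 10), (-112, 10), (-110, 24), (-58, 5), (-54, 5), (-52, 5), (-50, 10), (-42, 6), (-40, 4), (-36, 4), (-34, 6), (-32, 36), (-12, 4), (-10, 4), (-4, 5), (-2, 22), (0, 72)]
scene 0.115 [(-120, 4), (-118, 7), (-116, 6), (-114, 7), (-112, 13), (-110, 18), (-56, 4), (-54, 5), (-50, 4), (-48, 6), (-42, 4), (-38, 5), (-36, 4), (-34, 10), (-32, 83), (-30, 4), (-10, 5), (-8, 5), (-6, 7), (-4, 4), (-2, 26), (0, 71)]
scene 0.135 [(-110, 16), (-44, 9), (-42, 9), (-40, 13), (-38, 18), (-36, 12), (-34, 21), (-32, 98), (-10, 7), (-8, 5), (-4, 6), (-2, 33), (0, 67)]
scene 0.15 [(-110, 8), (-40, 5), (-36, 5), (-34, 5), (-32, 4), (-10, 5), (-8, 5), (-6, 5), (-2, 43), (0, 63)]
```

View pics/s7.png

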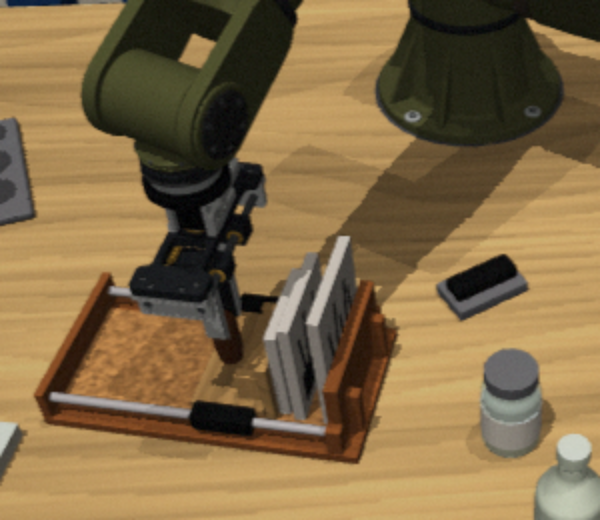

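Request:
carry_out(
  motion="0.0002 0.001 0 0 0 0 255;0.0002 0.001 0 0 0 0 255;0.0003 0.001 0 0 0 0 255;0.0002 0.001 0 0 0 0 255;0.0002 0.001 0 0 0 0 255;0.0003 0.001 0 0 0 0 255;0.0002 0.001 0 0 0 0 255;0.0002 0.001 0 0 0 0 255;0.0003 0.001 0 0 0 0 255;0.0002 0.001 0 0 0 0 255;0.0002 0.001 0 0 0 0 255;0.0003 0.001 0 0 0 0 255;0.0002 0.001 0 0 0 0 255;0.0002 0.001 0 0 0 0 255;0.0003 0.001 0 0 0 0 255;0.0002 0.001 0 0 0 0 255",
)

```text
time_s: 28.88
ee_pos: [0.5043, -0.2554, 0.0618]
eef_rot: [-3.139, 0.001, 1.338]
force: [-9.6, -3.7, 6.8]
grip_width: 0.0268
grip_force: 25.0
```

```bash
python3 - <<'E'
from rk import *
p,_,o=pose();print(p,o['force'],'gap est',-((p[:2]-[.5282,-.1543])@u)*1000-62,'b',((p[:2]-[.5282,-.1543])@v))
rack('scene')
E
```

```text
[ 0.50431044 -0.25543078  0.06180984] [-9.63584426 -3.65956549  6.82057815] gap est 41.91394149342052 b 0.00019766160326188784
scene 0.1 [(-112, 4), (-110, 4), (-106, 9), (-104, 7), (-102, 11), (-100, 7), (-98, 7), (-96, 13), (-94, 19), (-40, 5), (-36, 5), (-30, 5), (-28, 5), (-22, 8), (-20, 16), (-6, 8), (-2, 21), (0, 75)]
scene 0.115 [(-108, 6), (-104, 6), (-102, 4), (-100, 6), (-96, 11), (-94, 21), (-92, 4), (-42, 5), (-38, 6), (-34, 4), (-30, 4), (-28, 4), (-26, 5), (-24, 5), (-20, 15), (-10, 5), (-2, 30), (0, 66)]
scene 0.135 [(-94, 13), (-32, 7), (-30, 12), (-28, 10), (-26, 12), (-24, 15), (-22, 18), (-20, 34), (-12, 5), (-10, 6), (-6, 4), (-4, 4), (-2, 38), (0, 66)]
scene 0.15 [(-94, 7), (-28, 4), (-26, 5), (-22, 6), (-8, 4), (-6, 5), (-4, 7), (-2, 34), (0, 65)]
```

Request:
carry_out(
  motion="0.0002 0.0008 0 0 0 0 255;0.0002 0.0008 0 0 0 0 255;0.0002 0.0008 0 0 0 0 255;0.0002 0.0008 0 0 0 0 255;0.0002 0.0008 0 0 0 0 255;0.0002 0.0008 0 0 0 0 255;0 0 0 0 0 0 255",
)

```text
time_s: 29.52
ee_pos: [0.5055, -0.2505, 0.0618]
eef_rot: [-3.138, 0.0, 1.338]
force: [-10.1, -3.8, 6.9]
grip_width: 0.0266
grip_force: 25.0
```

Request:
carry_out(
  motion="0.0001 0.0005 0 0 0 0 255;0.0001 0.0005 0 0 0 0 255;0 0 0 0 0 0 255",
)

```text
time_s: 29.77
ee_pos: [0.5057, -0.2495, 0.0618]
eef_rot: [-3.138, 0.0, 1.338]
force: [-8.9, -4.2, 7.5]
grip_width: 0.0269
grip_force: 25.0
```

Request:
carry_out(
  motion="0.0001 0.0005 0 0 0 0 255;0.0001 0.0005 0 0 0 0 255;0 0 0 0 0 0 255",
)

```text
time_s: 30.02
ee_pos: [0.506, -0.2486, 0.0618]
eef_rot: [-3.139, 0.001, 1.338]
force: [-9.6, -4.7, 7.6]
grip_width: 0.0265
grip_force: 25.0
```

Request:
carry_out(
  motion="0.0001 0.0005 0 0 0 0 255;0.0001 0.0005 0 0 0 0 255;0 0 0 0 0 0 255",
)

```text
time_s: 30.27
ee_pos: [0.5061, -0.2479, 0.0618]
eef_rot: [-3.139, 0.001, 1.338]
force: [-9.6, -6.7, 6.9]
grip_width: 0.0268
grip_force: 25.0
```

Force is beginning to rise; keep stepping.

Request:
carry_out(
  motion="0.0001 0.0005 0 0 0 0 255;0.0001 0.0005 0 0 0 0 255;0 0 0 0 0 0 255",
)

```text
time_s: 30.52
ee_pos: [0.5061, -0.2478, 0.0618]
eef_rot: [-3.139, 0.003, 1.338]
force: [-9.9, -12.5, 5.2]
grip_width: 0.0266
grip_force: 25.0
```

Request:
carry_out(
  motion="0.0001 0.0005 0 0 0 0 255;0 0 0 0 0 0 255",
)

```text
time_s: 30.68
ee_pos: [0.5062, -0.2477, 0.0618]
eef_rot: [-3.139, 0.003, 1.338]
force: [-11.1, -15.6, 4.8]
grip_width: 0.0267
grip_force: 25.0
```

```bash
python3 - <<'E'
from rk import *
p,_,o=pose();print(p,o['force'],'gap est',-((p[:2]-[.5282,-.1543])@u)*1000-62)
rack('scene','pics/s8.png')
E
```

```text
[ 0.50617225 -0.24773789  0.06183407] [-11.09111231 -15.63682821   4.84218531] gap est 33.99900606161597
scene 0.1 [(-102, 6), (-100, 7), (-98, 7), (-94, 11), (-92, 7), (-90, 8), (-88, 9), (-86, 23), (-32, 6), (-30, 5), (-22, 5), (-20, 4), (-18, 4), (-16, 5), (-8, 4), (-6, 5), (-4, 4), (-2, 9), (0, 82)]
scene 0.115 [(-98, 6), (-96, 6), (-94, 4), (-92, 8), (-90, 5), (-88, 8), (-86, 26), (-34, 4), (-32, 4), (-30, 6), (-28, 4), (-22, 4), (-20, 5), (-18, 4), (-16, 5), (-14, 5), (-10, 5), (-6, 6), (-4, 4), (-2, 11), (0, 82)]
scene 0.135 [(-86, 11), (-24, 7), (-22, 13), (-20, 11), (-18, 6), (-16, 4), (-14, 4), (-10, 7), (-8, 4), (-6, 4), (-4, 6), (-2, 18), (0, 83)]
scene 0.15 [(-22, 9), (-10, 7), (-8, 5), (-4, 4), (-2, 14), (0, 94)]
```

View pics/s8.png

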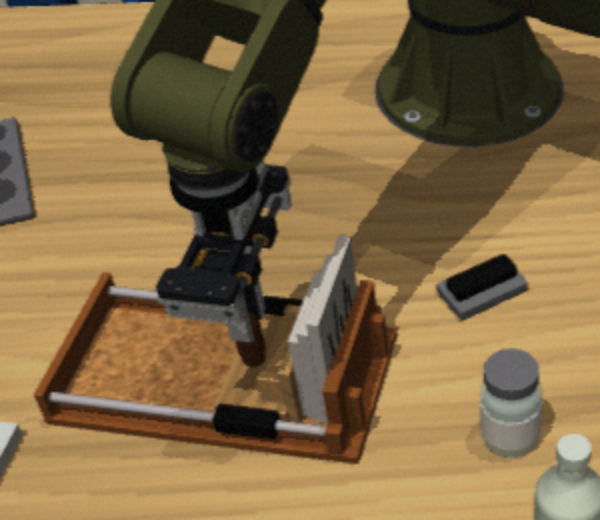

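Request:
carry_out(
  motion="0 0 0 0 0 0 200;0 0 0 0 0 0 150;0 0 0 0 0 0 100;0 0 0 0 0 0 90;0 0 0 0 0 0 90;0 0 0.01 0 0 0 90;0 0 0.03 0 0 0 90;0 0 0.04 0 0 0 90;0 0 0.04 0 0 0 90;0 -0.02 0.04 0 0 0 90;0 -0.02 0.04 0 0 0 90;0 0 0 0 0 0 90;0 0 0 0 0 0 90;0 0 0 0 0 0 90",
)

```text
time_s: 31.9
ee_pos: [0.5071, -0.282, 0.2551]
eef_rot: [-3.139, -0.002, 1.338]
force: [-0.1, 1.5, -1.0]
grip_width: 0.0608
grip_force: 0.0
```

```bash
python3 - <<'E'
from rk import *
print(pose()[2]['time_s'],pose()[2]['ee_pos'])
for n in('top','scene'):
    a,b,z=rack(n)
    for nm,lo,hi in(('tall',.155,.175),('mid',.139,.15),('short',.121,.132),('stop',.086,.099)):
        m=(z>lo)&(z<hi)&(abs(b)<.075)&(a<.005)&(a>-.055)
        print(n,nm,m.sum(),'a',np.round(np.percentile(a[m],[5,50,95])*1000,1),'b',np.round(np.percentile(b[m],[1,99])*1000,1))
E
```

```text
31.9 [ 0.50706121 -0.28203649  0.25505516]
top 0.1 [(-2, 35)]
top 0.115 [(-38, 11), (-36, 15), (-34, 17), (-32, 13), (-30, 20), (-2, 37)]
top 0.135 [(-26, 19), (-24, 33), (-22, 33), (-20, 37), (-18, 36), (-16, 6), (-2, 42)]
top 0.15 [(-14, 9), (-12, 9), (-10, 16), (-8, 13), (-6, 12), (-4, 11), (-2, 48)]
top tall 361 a [-12.1  -6.2  -0.8] b [-63.4  53.7]
top mid 260 a [-24.2 -19.   -0.8] b [-63.5  51.6]
top short 236 a [-36.2 -30.7  -0.6] b [-64.   47.9]
top stop 371 a [-47.6  -1.    4.5] b [-71.3  71. ]
scene 0.1 [(-92, 4), (-34, 4), (-32, 6), (-28, 6), (-22, 4), (-20, 4), (-18, 5), (-16, 5), (-14, 4), (-12, 4), (-10, 4), (-6, 5), (-2, 16), (0, 83)]
scene 0.115 [(-34, 5), (-32, 4), (-30, 5), (-28, 5), (-20, 6), (-16, 4), (-14, 4), (-10, 5), (-8, 4), (-6, 5), (-2, 15), (0, 86)]
scene 0.135 [(-24, 8), (-22, 10), (-20, 10), (-18, 6), (-16, 5), (-14, 5), (-8, 5), (-6, 4), (-4, 5), (-2, 19), (0, 83)]
scene 0.15 [(-22, 4), (-20, 5), (-18, 6), (-16, 4), (-8, 7), (-6, 5), (-4, 5), (-2, 16), (0, 89)]
scene tall 394 a [-10.   -3.3   1.1] b [-62.7  56.9]
scene mid 233 a [-22.6 -12.7   1.3] b [-62.3  56.3]
scene short 249 a [-34.2 -16.2   1.3] b [-59.4  56.6]
scene stop 292 a [-45.   -0.3   4.5] b [-69.3  73.7]
```

```bash
python3 -c "
from station import ctrl
print(ctrl.hand_in())"
```

```text
the job is handed in; nothing more can be done
None
```

I handed the job in at about 32 s. The last camera check showed the tall, middle and short panels upright, within about 6 mm of the rack's centre line and packed against the wall without gaps, with the stop pushed up snug and the gripper clear; the hand-in call gave no verdict.

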